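# Stock bottles back on the shelf tray in order of height

## Robot

A 6-joint arm with a two-finger parallel gripper is mounted at the origin on the work surface. World frame = base frame: x ahead of the robot, y to its left, z up, the work surface at z = 0. Lengths are in m, angles in rad, forces in N, time in s.
With the tool pointing down it reaches from about 0.325 to 0.875 m from the base axis. Payload 4.4 kg.
Tool frame: the origin (TCP) lies at the very end of the fingers, on their centre line; the grasp point (between the pads) lies 19 mm behind it; z points along the fingers, x is the direction in which the jaws open and shut, and the axes are right-handed (so a half turn about z gives the same grasp; the last joint's range is limited). The gripper opens to 85 mm and grips with 20 to 120 N. Pads are 22 mm wide; open, the fingers measure 114 mm over their backs; the gripper's body (76 mm by 85 mm) begins 54 mm behind the grasp point. The pads swing forward as they close: fully open they stand 13 mm farther back than shut.
Start: joints at [-1.317, 0.207, 1.542, -0, 1.393, -0.15], TCP at [0.226, -0.529, 0.231] pointing down, gripper open.
Joint ranges: [-2.73, 2.73], [-0.86, 2.22], [0.23, 2.46], [-1.11, 4.25], [0.08, 2.63], [-2.82, 2.82]. Speed limits (rad/s): [2.79, 2.79, 3.14, 3.14, 3.14, 3.14].

## Interface

Orientations are given as a unit quaternion [w, x, y, z].
In Python, from rig import get_state, get_image, get_calibration, finish_job, recognise, outline_of, landmark_of gives the robot as it stands.
- The arm moves only by the tool arm_command, never from a script. Its argument "motion" is a list of rows, each a list of 5 numbers: the shift along the tool's x, y, z in m, then the turn about the tool's z in rad, then the closure, from -1 (fully open) to 1 (shut). A call has exactly 5 rows; each row shifts and turns the commanded pose from where the row before left it, along the tool's axes as they then stand; what a row does not reach is not made up. A row lasts 1/12 s, in which the tool goes at most 41.7 mm and 7.16 degrees, less where a joint would pass 70% of its speed; a pose out of reach is approached as far as the arm can. A call with a gripper value outside its range is refused whole. The fingers move at their own pace and stop on an object; "grip_force" is the grip in N (left out, the last holds). Time passes only in rows, so rows that do not move let the fingers close, or fill a call up. It gives the time, the measured TCP pose, the force and the opening at its end, in the units of the state.
- get_state(): the state, without advancing time (a new reading comes with each control period).
- get_image(name): name is "side" or "top" or "wrist"; returns (picture, depth): 480x640x3 uint8, red, green, blue; 480x640 float32, m along the optical axis (not along the pixel's ray), 0 where there is no reading.
- get_calibration(name): a dict with "fx", "fy", "cx", "cy" (pixels), "distortion" ([k1, k2, p1, p2, k3] as OpenCV has them; the pictures are not rectified), "pose" (4x4, takes a point from camera to world coordinates); the wrist camera has in their place "tool_from_camera" (4x4, takes a point from camera to tool coordinates, whose origin is the TCP and whose axes are the tool frame's). Camera axes: x right, y down, z forward; pixel columns grow to the right and rows downward; lengths in m; the calibration is good to about 2 mm. A picture is of the moment at which its call begins: read the wrist's pose just before it. get_calibration takes no time and is no camera call.
- finish_job(): hands the job in, once; it reports no verdict.
Trained networks look in the newest picture that a camera, given by its name, has taken for a name from the list of things; names that differ only in an ending like _2 or _b are one class to them, and where a whole thing is asked for, a point or a joint stands for the part that bears it (a point fixed in the world has none). Each returns a list of dicts, best first, with "confidence" (0 to 1); they miss things now and then, are a little off and sometimes report something else, mostly with a low value. They report only what shows in the picture. A call takes as long as a camera call. They do not tell look-alikes from the thing itself.
- recognise(target, camera): "extent" ([left, top, width, height] in pixels, round what is visible of it).
- outline_of(target, camera): "mask" (480x640 bool, what is visible of it) and "extent" ([left, top, width, height] in pixels, round what is visible of it).
- landmark_of(target, camera): "position" ([column, row] in pixels: a listed point, or the origin of a listed thing).
The state is a dict: "time": time; "joint_pos": joint angles; "dq": joint speeds; "tau": joint torques, N m; "position": TCP position; "orientation": TCP orientation; "force": force on the tool from outside, world axes, zero at the start; "wrist_torque": the same for the moment, N m; "gripper_width": finger opening in m.
Only numpy, scipy, OpenCV 4.12 (cv2) and the standard library are available. Lean on these libraries where they do the work, as an engineer would, in place of code of your own. Each camera call takes 0.05 s, during which the arm holds its last target.

## Task

Put the four tablet bottles back on the white shelf tray in order of height, the tallest next to the tall blue end panel and stepping down to the shortest at the other end, each upright and centred on its own black pad. Leave the cup of counted tablets standing where it is, and do not tip any bottle over.

Things in the scene. Friction and masses are not known exactly. Their poses are not given: they have to be found in the camera images.
- bottle_white_cap: Tablet bottle, 132 mm tall, the tallest of the four: slim white bottle, paper label with a blue band, small white screw cap. Straight round wall 54 mm in diameter from 0 to 98 mm above its underside, then a shoulder, then the cap (38 mm in diameter) from 110 to 132 mm. Loose, about 0.11 to 0.22 kg. Origin: centre of its underside; z points up through the cap.
- bottle_green_cap: Tablet bottle, 108 mm tall, second in height: the widest, white, with a green band on its label and a green screw cap. Straight round wall 60 mm in diameter from 0 to 78 mm, cap (48 mm in diameter) from 87 to 108 mm. Loose, about 0.14 to 0.28 kg. Origin: centre of its underside; z points up through the cap.
- bottle_black_cap: Tablet bottle, 86 mm tall, third in height: dark amber-brown, grey band on its label, small black screw cap. Straight round wall 46 mm in diameter from 0 to 60 mm, cap (34 mm in diameter) from 68 to 86 mm. Loose, about 0.08 to 0.17 kg. Origin: centre of its underside; z points up through the cap.
- jar_yellow_cap: Squat tablet bottle (jar), 62 mm tall, the shortest: white, orange band on its label, wide yellow screw cap. Straight round wall 58 mm in diameter from 0 to 42 mm, cap (54 mm in diameter) from 45 to 62 mm. Loose, about 0.08 to 0.15 kg. Origin: centre of its underside; z points up through the cap.
- cup: Clear plastic cup of white counted tablets, standing among the bottles, 74 mm tall, 70 mm across the rim and 48 mm across the foot. Loose, 0.12 kg; it is not to be moved. Origin: centre of its underside, z up.
- end_panel: Tall blue end panel, fixed, standing across one end of the shelf tray (either end, it differs from start to start): upright plate 90 mm along its x, 4 mm thick along its y, top 120 mm above its origin. The other end has only a low 22 mm metal stop. Origin: centre of its underside, 6 mm above the table, 59.5 mm along the row from the nearest pad's centre.
- pad1: Round black rubber pad, 70 mm in diameter, one of four alike in a row 85 mm apart on the white shelf tray: the end pad on the tray's -y end (robot's right). Fixed. Origin: centre of its underside, 6 mm above the table; its top is 8 mm above the table. Its y runs along the row from pad1 to pad4, its x across it, away from the robot. The tray is 96 mm across x, with lips 10 mm high.
- pad2: Round black rubber pad, 70 mm in diameter, one of four alike in a row 85 mm apart on the white shelf tray: the second pad from the -y end. Fixed. Origin: centre of its underside, 6 mm above the table; its top is 8 mm above the table. Its y runs along the row from pad1 to pad4, its x across it, away from the robot. Metal dividers 18 mm high stand midway between neighbouring pads.
- pad3: Round black rubber pad, 70 mm in diameter, one of four alike in a row 85 mm apart on the white shelf tray: the third pad from the -y end. Fixed. Origin: centre of its underside, 6 mm above the table; its top is 8 mm above the table. Its y runs along the row from pad1 to pad4, its x across it, away from the robot. Metal dividers 18 mm high stand midway between neighbouring pads.
- pad4: Round black rubber pad, 70 mm in diameter, one of four alike in a row 85 mm apart on the white shelf tray: the end pad on the tray's +y end (robot's left). Fixed. Origin: centre of its underside, 6 mm above the table; its top is 8 mm above the table. Its y runs along the row from pad1 to pad4, its x across it, away from the robot. The tray is 96 mm across x, with lips 10 mm high.
There are look-alikes about, which are no part of the job. What is shaped like the bottle_green_cap but pink is not meant.

How it is judged:
At the end, for the whole second after the job is handed in: From the pad next to the tall blue panel onwards stand the white-, green-, black- and yellow-capped bottle (132, 108, 86, 62 mm), each within 15 mm of its pad's centre, resting on it, upright within 0.1 rad and at rest; the cup stands upright within 30 mm of where it was (((horizontal distance between end_panel and pad4 below 0.1 m and horizontal distance between bottle_white_cap and pad4 below 0.015 m and z of bottle_white_cap in the frame of pad4 between -0.003 and 0.007 m and horizontal distance between bottle_green_cap and pad3 below 0.015 m and z of bottle_green_cap in the frame of pad3 between -0.003 and 0.007 m and horizontal distance between bottle_black_cap and pad2 below 0.015 m and z of bottle_black_cap in the frame of pad2 between -0.003 and 0.007 m and horizontal distance between jar_yellow_cap and pad1 below 0.015 m and z of jar_yellow_cap in the frame of pad1 between -0.003 and 0.007 m) or (horizontal distance between end_panel and pad1 below 0.1 m and horizontal distance between bottle_white_cap and pad1 below 0.015 m and z of bottle_white_cap in the frame of pad1 between -0.003 and 0.007 m and horizontal distance between bottle_green_cap and pad2 below 0.015 m and z of bottle_green_cap in the frame of pad2 between -0.003 and 0.007 m and horizontal distance between bottle_black_cap and pad3 below 0.015 m and z of bottle_black_cap in the frame of pad3 between -0.003 and 0.007 m and horizontal distance between jar_yellow_cap and pad4 below 0.015 m and z of jar_yellow_cap in the frame of pad4 between -0.003 and 0.007 m)) and angle between each of bottle_white_cap, bottle_green_cap, bottle_black_cap, jar_yellow_cap's own z axis and vertical below 0.1 rad and linear speed of each of bottle_white_cap, bottle_green_cap, bottle_black_cap, jar_yellow_cap below 0.02 m/s and angular speed of each of bottle_white_cap, bottle_green_cap, bottle_black_cap, jar_yellow_cap below 0.2 rad/s and distance of cup from where it was at the start of the episode below 0.03 m and angle between cup's own z axis and vertical below 0.2 rad); the robot touches nothing.
It fails at once if a tablet bottle is tipped over (more than 0.6 rad) (angle between any of bottle_white_cap, bottle_green_cap, bottle_black_cap, jar_yellow_cap's own z axis and vertical above 0.6 rad).
It fails at once if the cup of counted tablets is moved by more than 30 mm or tipped (distance of cup from where it was at the start of the episode above 0.03 m or angle between cup's own z axis and vertical above 0.5 rad).
It also fails if it takes over 115 s, if anything falls off the work surface, if the arm or the gripper's body presses on something with over 40 N, if the wrist force passes 120 N, or if a joint passes its speed limit or range.

## Working session

There is one attempt and no reset: what is moved stays moved. The work goes in short steps, Python scripts to look and compute and a tool call to move; the robot and the scene stay as the last step left them, time stands still between calls to the robot, and variables do not carry over. Pictures are saved under pics/ and viewed, and the job is handed in when it is done.

Besides the shell and the picture viewer there is one more tool, called after "Request:" as a command line: name --pt "numbers of a row" for each row, then --argument value for the rest. arm_command: Moves the arm, as the interface text tells. Its arguments: {"type":"object","properties":{"motion":{"type":"array"},"grip_force":{"type":"number"}},"required":["motion"]}

```bash
ls; mkdir -p pics; cat > h.py <<'E'
import numpy as np,cv2
from rig import *
def shot(n,f):
    im,d=get_image(n); cv2.imwrite('pics/'+f,im[:,:,::-1]); np.savez('pics/'+f[:-4]+'.npz',im=im,d=d); return im,d
def pose(n,st=None):
    c=get_calibration(n)
    if 'pose' in c: return c,np.array(c['pose'])
    from scipy.spatial.transform import Rotation as R
    T=np.eye(4);w,x,y,z=st['orientation'];T[:3,:3]=R.from_quat([x,y,z,w]).as_matrix();T[:3,3]=st['position']
    return c,T@np.array(c['tool_from_camera'])
def cloud(n,d,st=None):
    c,T=pose(n,st)
    v,u=np.mgrid[0:480,0:640]
    K=np.array([[c['fx'],0,c['cx']],[0,c['fy'],c['cy']],[0,0,1]])
    p=cv2.undistortPoints(np.stack([u,v],-1).reshape(-1,1,2).astype(np.float64),K,np.array(c['distortion'])).reshape(480,640,2)
    P=np.concatenate([p*d[...,None],d[...,None]],-1)
    W=P@T[:3,:3].T+T[:3,3]; W[d<=0]=np.nan
    return W
E
python3 - <<'E'
from h import *
s=get_state();print({k:np.round(v,4) for k,v in s.items()})
for n in ['top','side']:
    im,d=shot(n,n+'0.png')
    c,T=pose(n);print(n,np.round(T,3).tolist(),c['fx'])
E
```

```text
pics
{'time': np.float64(0.0), 'joint_pos': array([-1.3165,  0.2074,  1.543 ,  0.    ,  1.3935, -0.1505]), 'dq': array([-0.0015, -0.0001, -0.0005,  0.0003, -0.0007, -0.0007]), 'tau': array([ 1.20000e-03, -3.83033e+01, -2.91596e+01, -3.00000e-04,
        1.04000e-02, -0.00000e+00]), 'position': array([ 0.2263, -0.5278,  0.2301]), 'orientation': array([-8.000e-04,  8.348e-01, -5.505e-01, -9.000e-04]), 'force': array([0.67  , 0.2425, 0.6198]), 'wrist_torque': array([-0.0033,  0.0129, -0.0238]), 'gripper_width': np.float64(0.0856)}
top [[-0.018, -0.99, 0.141, 0.374], [-1.0, 0.018, -0.003, -0.033], [0.0, -0.141, -0.99, 0.812], [0.0, 0.0, 0.0, 1.0]] 504.0539467827774
side [[0.976, -0.136, 0.173, 0.351], [-0.218, -0.674, 0.705, -0.541], [0.021, -0.726, -0.688, 0.529], [0.0, 0.0, 0.0, 1.0]] 447.31397787734284
```

View pics/top0.png

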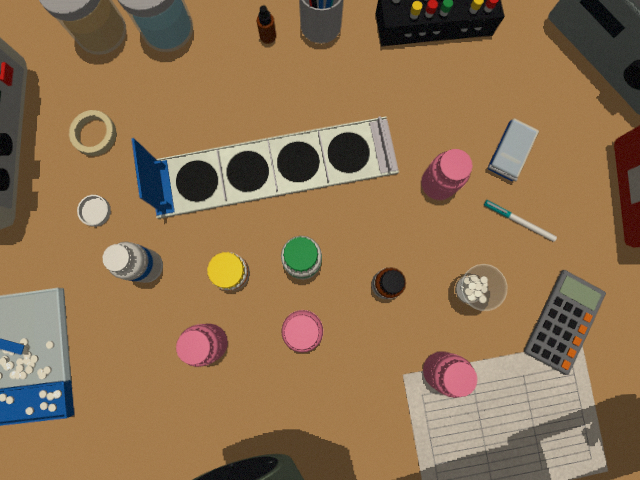

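View pics/side0.png

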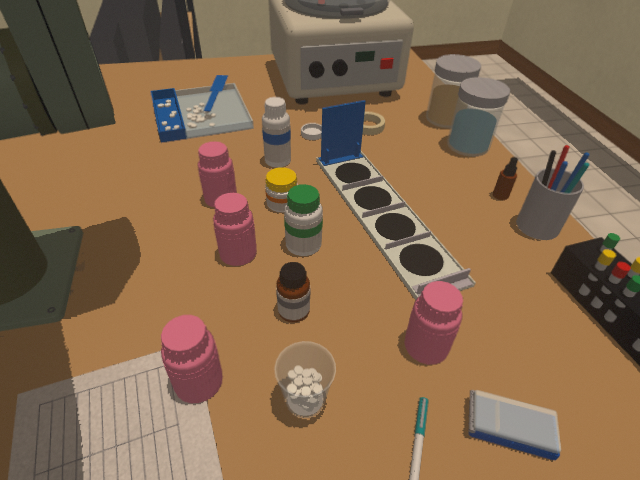

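The top picture shows the white cap at (118,258), yellow at (227,271), green at (301,257) and black at (390,283). The cup is at (481,288). The blue panel is at the left end of the tray, which is +y, so the order is pad4 white, pad3 green, pad2 black and pad1 yellow. The only look-alikes are the pink bottles at (302,331), (200,345), (452,375) and (450,172). The jars, pen cup and dropper at the top are also not wanted.

```bash
cat > m.py <<'E'
from h import *
z=np.load('pics/top0.npz');im=z['im'];W=cloud('top',z['d'])
c,T=pose('top');K=np.array([[c['fx'],0,c['cx']],[0,c['fy'],c['cy']],[0,0,1]])
def ray(u,v,h):
    p=cv2.undistortPoints(np.array([[[u,v]]],float),K,np.array(c['distortion']))[0,0]
    r=T[:3,:3]@np.array([p[0],p[1],1]);t=(h-T[2,3])/r[2];return T[:3,3]+t*r
for n,(u,v),h in [('white',(118,258),.132),('yellow',(227,271),.062),('green',(301,257),.108),('black',(392,283),.086),('pk1',(302,331),.108),('pk2',(197,347),.108),('pk3',(457,378),.108),('pk4',(455,165),.108)]:
    w=W[v-35:v+35,u-35:u+35].reshape(-1,3)
    top=w[np.abs(w[:,2]-np.nanpercentile(w[:,2],98))<.006]
    (cx,cy),r=cv2.minEnclosingCircle((top[:,:2]*1000).astype(np.float32))
    print(n,len(top),'z',np.nanmedian(top[:,2]).round(4),'mid',((np.nanpercentile(top,99,0)+np.nanpercentile(top,1,0))/2)[:2].round(4),'mean',np.nanmean(top,0)[:2].round(4),'circ',round(cx,1),round(cy,1),round(r,1))
g=im.max(2)<45
n,l,s,ce=cv2.connectedComponentsWithStats(g.astype(np.uint8))
P=[]
for i in range(1,n):
    if 1000<s[i,4]<2500 and 100<ce[i,1]<220:
        p=ray(*ce[i],.008);P.append(p);print('pad',ce[i].round(1),s[i,4],p.round(4),np.nanmedian(W[l==i],0).round(4))
P=np.array(P)
w=W[260:315,455:510].reshape(-1,3);w=w[w[:,2]>.06];print('cup',len(w),np.nanmin(w,0).round(3),np.nanmax(w,0).round(3))
E
python3 m.py; python3 - <<'E'
from h import *
im,d=get_image('top')
for t in ['cup','bottle_white_cap','bottle_green_cap','bottle_black_cap','jar_yellow_cap','pad1','pad2','pad3','pad4']:
    print(t,[(np.round(x['position'],1).tolist(),round(x['confidence'],2)) for x in landmark_of(t,'top')][:5])
cv2.imwrite('pics/crop.png',cv2.resize(im[200:320,80:520],None,fx=1.8,fy=1.8)[:,:,::-1])
E
```

```text
white 599 z 0.1315 mid [0.4508 0.2392] mean [0.4502 0.2391] circ 449.6 240.0 19.8
yellow 1022 z 0.0619 mid [0.4373 0.101 ] mean [0.4372 0.1011] circ 437.3 101.3 27.4
green 894 z 0.1082 mid [ 0.4547 -0.0132] mean [ 0.4546 -0.0134] circ 454.6 -13.8 24.8
black 439 z 0.0863 mid [ 0.4142 -0.1458] mean [ 0.4139 -0.1454] circ 414.1 -145.6 17.8
pk1 952 z 0.1078 mid [ 0.3455 -0.0131] mean [ 0.3454 -0.0132] circ 345.8 -13.3 24.8
pk2 951 z 0.1076 mid [0.3271 0.1367] mean [0.327  0.1366] circ 327.3 136.3 24.9
pk3 955 z 0.1081 mid [ 0.277  -0.2299] mean [ 0.2768 -0.2296] circ 275.7 -230.0 24.9
pk4 854 z 0.1084 mid [ 0.5799 -0.2408] mean [ 0.5795 -0.2405] circ 580.2 -240.8 25.0
pad [347.9 152.1] 1273 [ 0.6328 -0.0919  0.008 ] [ 0.6326 -0.0919  0.0084]
pad [297.8 161.5] 1290 [ 0.6182 -0.0088  0.008 ] [ 0.6182 -0.0089  0.0082]
pad [247.3 171. ] 1278 [0.6037 0.0746 0.008 ] [0.6036 0.075  0.0081]
pad [196.5 180.6] 1301 [0.5892 0.1586 0.008 ] [0.5891 0.1586 0.0079]
cup 567 [ 0.369 -0.317  0.06 ] [ 0.437 -0.247  0.078]
cup [([467.0, 290.4], 0.75)]
bottle_white_cap [([143.8, 267.7], 0.7)]
bottle_green_cap [([302.1, 260.1], 0.75), ([439.3, 180.2], 0.73), ([207.4, 342.4], 0.71), ([439.6, 371.8], 0.71), ([300.8, 328.1], 0.7)]
bottle_black_cap [([382.9, 281.2], 0.65)]
jar_yellow_cap [([229.0, 272.0], 0.71)]
pad1 [([196.1, 177.0], 0.94), ([348.7, 148.5], 0.91), ([295.1, 160.8], 0.87), ([246.2, 171.7], 0.87)]
pad2 [([196.1, 177.0], 0.94), ([348.7, 148.5], 0.91), ([295.1, 160.8], 0.87), ([246.2, 171.7], 0.87)]
pad3 [([196.1, 177.0], 0.94), ([348.7, 148.5], 0.91), ([295.1, 160.8], 0.87), ([246.2, 171.7], 0.87)]
pad4 [([196.1, 177.0], 0.94), ([348.7, 148.5], 0.91), ([295.1, 160.8], 0.87), ([246.2, 171.7], 0.87)]
```

View pics/crop.png

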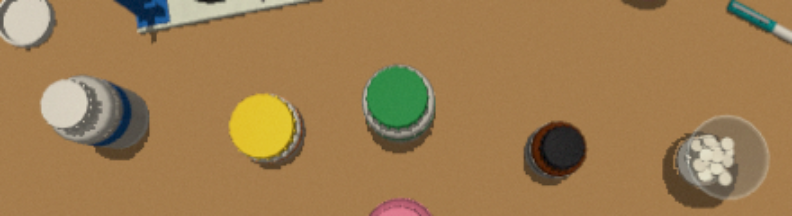

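The crop confirms the four caps: white (66,105), yellow (262,127), green (398,98) and black (562,150), with the cup at (722,157) well clear. I'll keep the jaws across the row and place shortest first, so every neighbour already on the tray is lower than the gripper body. I'll start by turning to the row's orientation.

Request:
arm_command --pt "0 0 0 -0.12 -1" --pt "0 0 0 -0.12 -1" --pt "0 0 0 -0.12 -1" --pt "0 0 0 -0.12 -1" --pt "0 0 0 -0.12 -1"

```text
time: 1.02
position: [0.2265, -0.5286, 0.2313]
orientation: [0.0, 0.961, -0.276, 0.0]
force: [0.6, 0.3, -0.9]
gripper_width: 0.0855
```

Request:
arm_command --pt "0 0 0 -0.12 -1" --pt "0 0 0 -0.12 -1" --pt "0 0 0 -0.12 -1" --pt "0 0 0 -0.12 -1" --pt "0 0 0 -0.12 -1"

```text
time: 1.43
position: [0.2264, -0.5286, 0.2314]
orientation: [0.0, 1.0, 0.02, 0.0]
force: [0.5, -0.3, -0.1]
gripper_width: 0.0852
```

Request:
arm_command --pt "0 0 0 -0.1 -1" --pt "0 0 0 -0.04 -1" --pt "0 0 0 0 -1" --pt "0 0 0 0 -1" --pt "0 0 0 0 -1"

```text
time: 1.85
position: [0.2264, -0.5286, 0.2313]
orientation: [0.0, 0.996, 0.086, 0.0]
force: [-0.1, 0.3, -0.3]
gripper_width: 0.0853
```

```bash
cat > go.py <<'E'
from h import *
import sys
from scipy.spatial.transform import Rotation as R
s=get_state();w,x,y,z=s['orientation'];M=R.from_quat([x,y,z,w]).as_matrix()
p=np.array(s['position']);t=np.array([float(a) for a in sys.argv[1:4]])
print('t',round(float(s['time']),2),'pos',p.round(4),'yaw',np.degrees(np.arctan2(M[1,0],M[0,0])).round(2),'zax',M[:,2].round(4),'w',round(float(s['gripper_width']),4),'F',np.round(s['force'],1))
print('tool delta',(M.T@(t-p)).round(4),'turn',round(float(np.arctan2(M[1,0],M[0,0])-np.arctan2(.1715,.985)),4))
E
python3 go.py .4373 .101 .15
```

```text
t 1.85 pos [ 0.2264 -0.5286  0.2313] yaw 9.91 zax [ 0. -0. -1.] w 0.0853 F [-0.1  0.3 -0.3]
tool delta [ 0.3161 -0.5839  0.0813] turn 0.0006
```

Request:
arm_command --pt "0.0158 -0.0292 0 0 -1" --pt "0.0158 -0.0292 0 0 -1" --pt "0.0158 -0.0292 0 0 -1" --pt "0.0158 -0.0292 0 0 -1" --pt "0.0158 -0.0292 0 0 -1"

```text
time: 2.27
position: [0.2792, -0.3697, 0.2313]
orientation: [0.0, 0.996, 0.086, 0.0]
force: [1.1, 1.1, 0.1]
gripper_width: 0.0854
```

Request:
arm_command --pt "0.0158 -0.0292 0 0 -1" --pt "0.0158 -0.0292 0 0 -1" --pt "0.0158 -0.0292 0 0 -1" --pt "0.0158 -0.0292 0 0 -1" --pt "0.0158 -0.0292 0 0 -1"

```text
time: 2.68
position: [0.3317, -0.2121, 0.2315]
orientation: [0.0, 0.996, 0.086, 0.0]
force: [-0.5, -0.3, 0.6]
gripper_width: 0.0856
```

Request:
arm_command --pt "0.0158 -0.0292 0 0 -1" --pt "0.0158 -0.0292 0 0 -1" --pt "0.0158 -0.0292 0 0 -1" --pt "0.0158 -0.0292 0 0 -1" --pt "0.0158 -0.0292 0 0 -1"

```text
time: 3.1
position: [0.3843, -0.0545, 0.2317]
orientation: [0.0, 0.996, 0.086, 0.001]
force: [0.4, 0.2, 0.8]
gripper_width: 0.0849
```

Request:
arm_command --pt "0.0158 -0.0292 0 0 -1" --pt "0.0158 -0.0292 0 0 -1" --pt "0.0158 -0.0292 0 0 -1" --pt "0.0158 -0.0292 0 0 -1" --pt "0.0158 -0.0292 0 0 -1"

```text
time: 3.52
position: [0.4369, 0.1032, 0.2316]
orientation: [0.0, 0.996, 0.087, 0.0]
force: [0.4, -1.2, 0.1]
gripper_width: 0.0853
```

```bash
python3 go.py .4373 .101 .014; python3 - <<'E'
from h import *
s=get_state(); im,d=shot('wrist','w1.png')
W=cloud('wrist',d,s)
b=(np.hypot(W[...,0]-.4373,W[...,1]-.101)<.05)&(np.abs(W[...,2]-.062)<.006)
print(b.sum(), np.nanmean(W[b],0).round(4),np.nanpercentile(W[b],1,0).round(4),np.nanpercentile(W[b],99,0).round(4))
E
```

```text
t 3.52 pos [0.4369 0.1032 0.2316] yaw 9.94 zax [ 0.001 -0.    -1.   ] w 0.0853 F [ 0.4 -1.2  0.1]
tool delta [-2.000e-04  2.200e-03  2.176e-01] turn 0.0012
2381 [0.438  0.1047 0.0623] [0.413  0.079  0.0572] [0.4632 0.1295 0.0642]
```

View pics/w1.png

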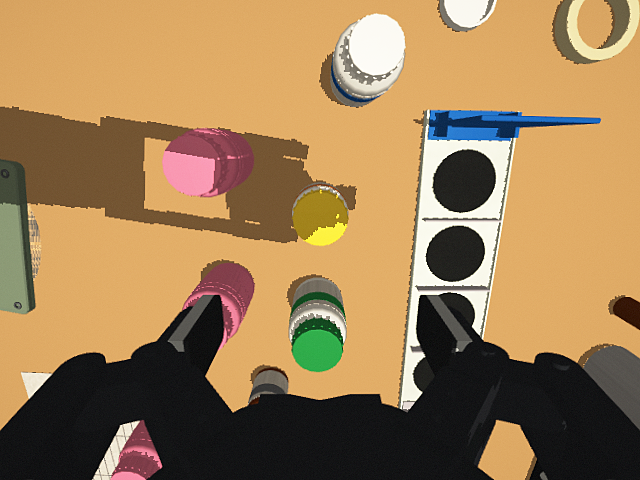

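Wrist view: yellow jar at (320,215), centred between the fingers, with pink at (205,165), green at (317,350) and white at (375,45) clear of the jaws. The top and wrist cameras agree within about 3 mm, so I'm descending.

Request:
arm_command --pt "0 0.001 0.03 0 -1" --pt "0 0 0.03 0 -1" --pt "0 0 0.03 0 -1" --pt "0 0 0.03 0 -1" --pt "0 0 0.03 0 -1"

```text
time: 3.98
position: [0.4369, 0.1003, 0.0804]
orientation: [0.0, 0.996, 0.087, 0.001]
force: [-0.1, 0.1, 0.2]
gripper_width: 0.0857
```

Request:
arm_command --pt "0 0 0.02 0 -1" --pt "0 0 0.02 0 -1" --pt "0 0 0.015 0 -1" --pt "0 0 0.012 0 -1" --pt "0 0 0 0 -1"

```text
time: 4.4
position: [0.4344, 0.1001, 0.012]
orientation: [-0.0, 0.996, 0.087, -0.003]
force: [-1.0, -0.2, 0.5]
gripper_width: 0.0855
```

Request:
arm_command --grip_force 30 --pt "0 0 0 0 1" --pt "0 0 0 0 1" --pt "0 0 0 0 1" --pt "0 0 0 0 1" --pt "0 0 0 0 1"

```text
time: 4.82
position: [0.4381, 0.1004, 0.0155]
orientation: [0.0, 0.996, 0.087, 0.001]
force: [-0.1, 0.0, 4.7]
gripper_width: 0.057
```

Request:
arm_command --pt "0 0 0 0 1" --pt "0 0 0 0 1" --pt "0 0 0 0 1" --pt "0 0 0 0 1" --pt "0 0 0 0 1"

```text
time: 5.23
position: [0.4381, 0.1004, 0.0155]
orientation: [0.0, 0.996, 0.087, 0.001]
force: [-1.4, -0.3, 6.3]
gripper_width: 0.0572
```

```bash
python3 go.py .6328 -.0919 .15
```

```text
t 5.23 pos [0.4381 0.1004 0.0155] yaw 9.97 zax [ 0.0027  0.     -1.    ] w 0.0572 F [-1.4 -0.3  6.3]
tool delta [ 0.1588  0.2232 -0.134 ] turn 0.0016
```

Request:
arm_command --pt "0 0 -0.015 0 1" --pt "0 0 -0.03 0 1" --pt "0 0 -0.035 0 1" --pt "0 0 -0.035 0 1" --pt "0 0 -0.03 0 1"

```text
time: 5.65
position: [0.4365, 0.1004, 0.1612]
orientation: [-0.0, 0.996, 0.087, 0.0]
force: [1.3, 1.1, -1.5]
gripper_width: 0.0571
```

Request:
arm_command --pt "0.0155 0.022 0 0 1" --pt "0.0155 0.022 0 0 1" --pt "0.0155 0.022 0 0 1" --pt "0.0155 0.022 0 0 1" --pt "0.0155 0.022 0 0 1"

```text
time: 6.07
position: [0.5323, 0.0047, 0.159]
orientation: [-0.0, 0.996, 0.087, -0.0]
force: [0.4, 0.5, -0.8]
gripper_width: 0.0568
```

Request:
arm_command --pt "0.0155 0.022 0 0 1" --pt "0.0155 0.022 0 0 1" --pt "0.0155 0.022 0 0 1" --pt "0.0155 0.022 0 0 1" --pt "0.0155 0.022 0 0 1"

```text
time: 6.48
position: [0.6276, -0.0903, 0.1585]
orientation: [-0.0, 0.996, 0.087, -0.001]
force: [0.5, -0.3, -1.1]
gripper_width: 0.0571
```

Request:
arm_command --pt "0 0 0 0 1" --pt "0 0 0 0 1" --pt "0 0 0 0 1" --pt "0 0 0 0 1" --pt "0 0 0 0 1"

```text
time: 6.9
position: [0.6266, -0.0884, 0.1591]
orientation: [-0.0, 0.996, 0.087, -0.0]
force: [-1.0, 0.3, -1.2]
gripper_width: 0.0572
```

```bash
python3 go.py .6328 -.0919 .025; python3 - <<'E'
from h import *
s=get_state(); im,d=shot('wrist','w2.png')
W=cloud('wrist',d,s)
g=(im.max(2)<45)&(np.abs(W[...,2]-.008)<.006)
n,l,st,ce=cv2.connectedComponentsWithStats(g.astype(np.uint8))
for i in range(1,n):
    if st[i,4]>800: print(ce[i].round(),st[i,4],np.nanmean(W[l==i],0).round(4), ((np.nanpercentile(W[l==i],99,0)+np.nanpercentile(W[l==i],1,0))/2).round(4))
im,d=shot('top','t2.png')
W=cloud('top',d); P=s['position']
b=(np.hypot(W[...,0]-P[0],W[...,1]-P[1])<.05)
print(W[b][:,2].max())
E
```

```text
t 6.9 pos [ 0.6266 -0.0884  0.1591] yaw 10.03 zax [-9.e-04  4.e-04 -1.e+00] w 0.0572 F [-1.   0.3 -1.2]
tool delta [0.0056 0.0046 0.1341] turn 0.0027
[328.  29.] 4842 [0.6066 0.0693 0.0085] [0.6053 0.0681 0.0085]
[327. 129.] 5360 [ 0.6195 -0.0061  0.0085] [ 0.6196 -0.0067  0.0085]
[328. 215.] 2674 [ 0.6332 -0.0786  0.0085] [ 0.634  -0.0786  0.0085]
0.49726285145122073
```

View pics/w2.png

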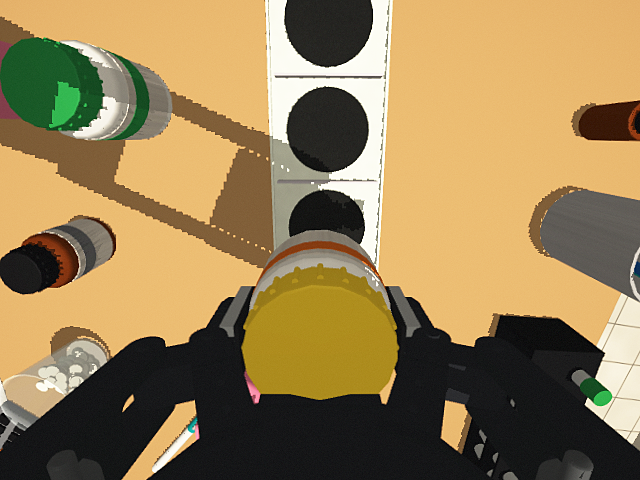

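View pics/t2.png

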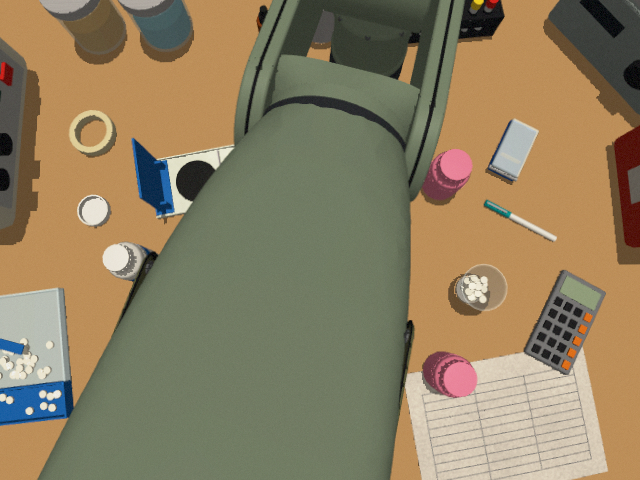

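Wrist view: the jar is held upright at (320,330), pad2 is at (327,129) and pad1 is partly hidden at (328,215). Top view: the cup at (481,288) hasn't moved. Lowering onto pad1.

Request:
arm_command --pt "0.006 0.005 0.02 0 1" --pt "0 0 0.025 0 1" --pt "0 0 0.03 0 1" --pt "0 0 0.02 0 1" --pt "0 0 0.01 0 1"

```text
time: 7.42
position: [0.6315, -0.0922, 0.0507]
orientation: [-0.001, 0.996, 0.087, -0.003]
force: [-1.1, -0.2, -1.4]
gripper_width: 0.0569
```

Request:
arm_command --pt "0 0 0.01 0 1" --pt "0 0 0.008 0 1" --pt "0 0 0.005 0 1" --pt "0 0 0 0 1" --pt "0 0 0 0 1"

```text
time: 7.83
position: [0.6349, -0.0935, 0.0321]
orientation: [0.0, 0.996, 0.087, 0.001]
force: [-0.1, 0.6, -0.7]
gripper_width: 0.0569
```

```bash
python3 go.py .6330 -.0925 .0235
```

```text
t 7.83 pos [ 0.6349 -0.0935  0.0321] yaw 9.97 zax [ 1.4e-03 -4.0e-04 -1.0e+00] w 0.0569 F [-0.1  0.6 -0.7]
tool delta [-0.0018 -0.0013  0.0086] turn 0.0017
```

Request:
arm_command --pt "-0.0015 -0.001 0.003 0 1" --pt "0 0 0.003 0 1" --pt "0 0 0.002 0 1" --pt "0 0 0 0 1" --pt "0 0 0 0 1"

```text
time: 8.25
position: [0.6329, -0.0927, 0.0237]
orientation: [0.0, 0.996, 0.087, 0.0]
force: [-0.0, 0.8, 0.4]
gripper_width: 0.0569
```

```bash
python3 go.py .6330 -.0925 .0235
```

```text
t 8.25 pos [ 0.6329 -0.0927  0.0237] yaw 9.97 zax [ 7.e-04 -1.e-04 -1.e+00] w 0.0569 F [-0.   0.8  0.4]
tool delta [ 0.0001 -0.0002  0.0002] turn 0.0016
```

Request:
arm_command --pt "0 0 0.001 0 1" --pt "0 0 0 0 -1" --pt "0 0 0 0 -1" --pt "0 0 0 0 -1" --pt "0 0 0 0 -1"

```text
time: 8.67
position: [0.6326, -0.0926, 0.0221]
orientation: [-0.0, 0.996, 0.087, -0.0]
force: [-0.5, 0.3, -0.2]
gripper_width: 0.0856
```

Request:
arm_command --pt "0 0 0 0 -1" --pt "0 0 -0.01 0 -1" --pt "0 0 -0.02 0 -1" --pt "0 0 -0.03 0 -1" --pt "0 0 -0.035 0 -1"

```text
time: 9.08
position: [0.6308, -0.0921, 0.1165]
orientation: [-0.001, 0.996, 0.087, -0.002]
force: [0.4, 0.2, -0.8]
gripper_width: 0.0852
```

Request:
arm_command --pt "0 0 -0.035 0 -1" --pt "0 0 -0.035 0 -1" --pt "0 0 -0.025 0 -1" --pt "0 0 0 0 -1" --pt "0 0 0 0 -1"

```text
time: 9.5
position: [0.6342, -0.0931, 0.2159]
orientation: [0.001, 0.996, 0.087, 0.003]
force: [-0.1, 0.0, 0.3]
gripper_width: 0.0857
```

```bash
python3 go.py .414 -.1456 .2; python3 - <<'E'
from h import *
s=get_state(); im,d=shot('wrist','w3.png')
W=cloud('wrist',d,s)
b=(np.hypot(W[...,0]-.633,W[...,1]+.09)<.04)&(np.abs(W[...,2]-.07)<.005)
print(b.sum(),np.nanmean(W[b],0).round(4),((np.nanpercentile(W[b],99,0)+np.nanpercentile(W[b],1,0))/2).round(4))
E
```

```text
t 9.5 pos [ 0.6342 -0.0931  0.2159] yaw 9.97 zax [ 0.0061 -0.0018 -1.    ] w 0.0857 F [-0.1  0.   0.3]
tool delta [-0.2261  0.0136  0.0147] turn 0.0017
2749 [ 0.6331 -0.0884  0.0704] [ 0.6332 -0.0889  0.0691]
```

View pics/w3.png

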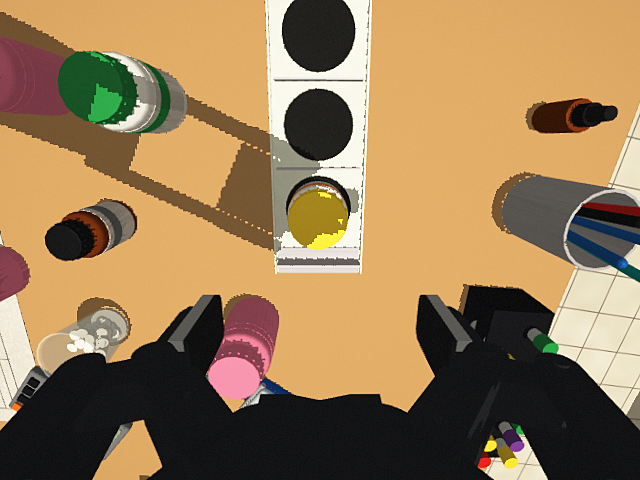

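Wrist view: the jar stands centred on pad1 at (318,215). The wrist camera puts it at (.633,-.089), matching its own estimate of the pad. Black bottle next.

Request:
arm_command --pt "-0.028 0.0017 0 0 -1" --pt "-0.028 0.0017 0 0 -1" --pt "-0.028 0.0017 0 0 -1" --pt "-0.028 0.0017 0 0 -1" --pt "-0.028 0.0017 0 0 -1"

```text
time: 9.97
position: [0.4933, -0.1246, 0.2096]
orientation: [-0.001, 0.996, 0.087, -0.002]
force: [0.1, -0.4, -0.1]
gripper_width: 0.0855
```

Request:
arm_command --pt "-0.028 0.0017 0 0 -1" --pt "-0.028 0.0017 0 0 -1" --pt "-0.028 0.0017 0 0 -1" --pt "0 0 0 0 -1" --pt "0 0 0 0 -1"

```text
time: 10.38
position: [0.4124, -0.1443, 0.2104]
orientation: [-0.001, 0.996, 0.086, -0.001]
force: [0.6, 0.6, 0.4]
gripper_width: 0.0853
```

```bash
python3 go.py .414 -.1456 .028
```

```text
t 10.38 pos [ 0.4124 -0.1443  0.2104] yaw 9.86 zax [-0.003   0.0021 -1.    ] w 0.0853 F [0.6 0.6 0.4]
tool delta [0.0019 0.0021 0.1824] turn -0.0003
```

Request:
arm_command --pt "0.001 0.002 0.02 0 -1" --pt "0 0 0.035 0 -1" --pt "0 0 0.035 0 -1" --pt "0 0 0.03 0 -1" --pt "0 0 0.02 0 -1"

```text
time: 10.8
position: [0.4142, -0.1449, 0.0684]
orientation: [-0.002, 0.996, 0.087, -0.002]
force: [0.2, -0.2, 0.1]
gripper_width: 0.0856
```

Request:
arm_command --pt "0 0 0.02 0 -1" --pt "0 0 0.015 0 -1" --pt "0 0 0.007 0 -1" --pt "0 0 0 0 -1" --pt "0 0 0 0 -1"

```text
time: 11.22
position: [0.416, -0.1463, 0.0299]
orientation: [-0.0, 0.996, 0.087, -0.0]
force: [0.5, 0.1, 0.5]
gripper_width: 0.0854
```

Request:
arm_command --pt "0 0 0 0 1" --pt "0 0 0 0 1" --pt "0 0 0 0 1" --pt "0 0 0 0 1" --pt "0 0 0 0 1"

```text
time: 11.63
position: [0.4165, -0.1471, 0.0314]
orientation: [0.001, 0.996, 0.087, 0.001]
force: [0.1, 0.6, 5.7]
gripper_width: 0.0446
```

Request:
arm_command --pt "0 0 0 0 1" --pt "0 0 0 0 1" --pt "0 0 0 0 1" --pt "0 0 0 0 1" --pt "0 0 0 0 1"

```text
time: 12.05
position: [0.4165, -0.1471, 0.0314]
orientation: [0.001, 0.996, 0.087, 0.001]
force: [-0.3, 1.0, 6.7]
gripper_width: 0.0449
```

```bash
python3 go.py .6182 -.0088 .2
```

```text
t 12.05 pos [ 0.4165 -0.1471  0.0314] yaw 9.97 zax [ 0.0017 -0.001  -1.    ] w 0.0449 F [-0.3  1.   6.7]
tool delta [ 0.2228 -0.1011 -0.1684] turn 0.0016
```

Request:
arm_command --pt "0 0 -0.015 0 1" --pt "0 0 -0.03 0 1" --pt "0 0 -0.035 0 1" --pt "0 0 -0.035 0 1" --pt "0 0 -0.03 0 1"

```text
time: 12.47
position: [0.4156, -0.1465, 0.1772]
orientation: [0.0, 0.996, 0.087, 0.0]
force: [0.8, -0.4, -1.0]
gripper_width: 0.0455
```

Request:
arm_command --pt "0.022 -0.01 0 0 1" --pt "0.022 -0.01 0 0 1" --pt "0.022 -0.01 0 0 1" --pt "0.022 -0.01 0 0 1" --pt "0.022 -0.01 0 0 1"

```text
time: 12.88
position: [0.5157, -0.0775, 0.175]
orientation: [-0.0, 0.996, 0.087, -0.0]
force: [0.1, -0.4, -1.4]
gripper_width: 0.0449
```

Request:
arm_command --pt "0.022 -0.01 0 0 1" --pt "0.022 -0.01 0 0 1" --pt "0.022 -0.01 0 0 1" --pt "0.022 -0.01 0 0 1" --pt "0.022 -0.01 0 0 1"

```text
time: 13.3
position: [0.6153, -0.0091, 0.1745]
orientation: [-0.0, 0.996, 0.087, -0.001]
force: [0.5, -0.3, -1.6]
gripper_width: 0.045
```

Request:
arm_command --pt "0 0 0 0 1" --pt "0 0 0 0 1" --pt "0 0 0 0 1" --pt "0 0 0 0 1" --pt "0 0 0 0 1"

```text
time: 13.72
position: [0.6141, -0.0107, 0.1751]
orientation: [-0.0, 0.996, 0.086, -0.0]
force: [0.5, 0.6, -1.1]
gripper_width: 0.0452
```

```bash
python3 go.py .6184 -.0107 .0394; python3 -c "
from h import *
shot('wrist','w4.png')"
```

```text
t 13.72 pos [ 0.6141 -0.0107  0.1751] yaw 9.91 zax [-8.e-04 -1.e-04 -1.e+00] w 0.0452 F [ 0.5  0.6 -1.1]
tool delta [0.0043 0.0008 0.1357] turn 0.0006
```

View pics/w4.png

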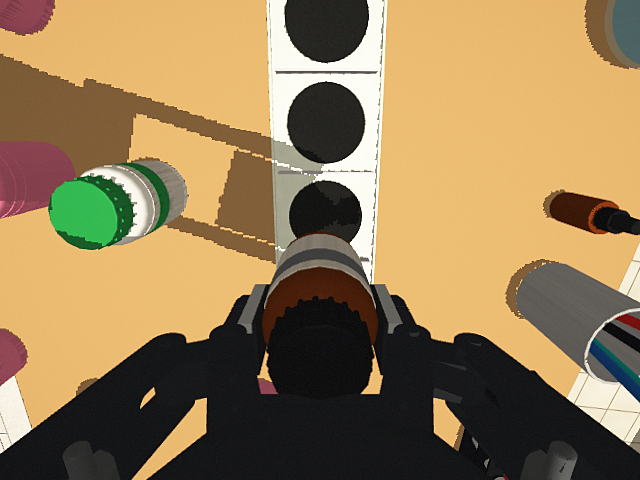

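The black-capped bottle is held upright at (320,320). Pad2 shows partly behind it at (325,212), with pads 3 and 4 free at (326,122) and (326,22). Lowering.

Request:
arm_command --pt "0.003 0.001 0.02 0 1" --pt "0 0 0.03 0 1" --pt "0 0 0.03 0 1" --pt "0 0 0.025 0 1" --pt "0 0 0.01 0 1"

```text
time: 14.18
position: [0.6145, -0.0105, 0.0561]
orientation: [-0.001, 0.996, 0.086, -0.004]
force: [-1.0, -0.2, -2.8]
gripper_width: 0.0449
```

Request:
arm_command --pt "0 0 0.008 0 1" --pt "0 0 0.006 0 1" --pt "0 0 0 0 1" --pt "0 0 0 0 1" --pt "0 0 0 0 1"

```text
time: 14.6
position: [0.6197, -0.0107, 0.0481]
orientation: [0.0, 0.996, 0.087, 0.002]
force: [-0.3, 0.2, -1.0]
gripper_width: 0.0449
```

```bash
python3 go.py .6184 -.0107 .0394
```

```text
t 14.6 pos [ 0.6197 -0.0107  0.0481] yaw 9.97 zax [ 3.4e-03 -5.0e-04 -1.0e+00] w 0.0449 F [-0.3  0.2 -1. ]
tool delta [-0.0013 -0.0003  0.0087] turn 0.0016
```

Request:
arm_command --pt "-0.001 0 0.003 0 1" --pt "0 0 0.003 0 1" --pt "0 0 0.002 0 1" --pt "0 0 0 0 1" --pt "0 0 0 0 1"

```text
time: 15.02
position: [0.6176, -0.0107, 0.0394]
orientation: [0.0, 0.996, 0.087, 0.0]
force: [-2.5, 0.2, 5.6]
gripper_width: 0.0451
```

```bash
python3 go.py .6184 -.0107 .0394
```

```text
t 15.02 pos [ 0.6176 -0.0107  0.0394] yaw 9.98 zax [ 7.e-04 -1.e-04 -1.e+00] w 0.0451 F [-2.5  0.2  5.6]
tool delta [0.0008 0.0002 0.    ] turn 0.0017
```

Contact at 5.6 N, so I'm releasing and retreating.

Request:
arm_command --pt "0 0 0 0 -1" --pt "0 0 0 0 -1" --pt "0 0 0 0 -1" --pt "0 0 0 0 -1" --pt "0 0 0 0 -1"

```text
time: 15.43
position: [0.6171, -0.0107, 0.038]
orientation: [-0.0, 0.996, 0.087, -0.0]
force: [0.4, 0.7, -0.1]
gripper_width: 0.0854
```

Request:
arm_command --pt "0 0 -0.01 0 -1" --pt "0 0 -0.02 0 -1" --pt "0 0 -0.03 0 -1" --pt "0 0 -0.035 0 -1" --pt "0 0 -0.035 0 -1"

```text
time: 15.85
position: [0.6165, -0.0105, 0.1696]
orientation: [-0.0, 0.996, 0.087, -0.001]
force: [0.5, 0.3, 0.2]
gripper_width: 0.0854
```

Request:
arm_command --pt "0 0 -0.03 0 -1" --pt "0 0 -0.02 0 -1" --pt "0 0 0 0 -1" --pt "0 0 0 0 -1" --pt "0 0 0 0 -1"

```text
time: 16.27
position: [0.6164, -0.0106, 0.2173]
orientation: [-0.0, 0.996, 0.087, -0.001]
force: [-0.8, 0.4, 0.2]
gripper_width: 0.0853
```

```bash
python3 go.py .4547 -.0134 .2; python3 - <<'E'
from h import *
s=get_state(); im,d=shot('wrist','w5.png')
W=cloud('wrist',d,s)
b=(np.hypot(W[...,0]-.6182,W[...,1]+.007)<.03)&(np.abs(W[...,2]-.094)<.004)
print(b.sum(),np.nanmean(W[b],0).round(4),((np.nanpercentile(W[b],99,0)+np.nanpercentile(W[b],1,0))/2).round(4))
E
```

```text
t 16.27 pos [ 0.6164 -0.0106  0.2173] yaw 9.97 zax [-1.8e-03  3.0e-04 -1.0e+00] w 0.0853 F [-0.8  0.4  0.2]
tool delta [-0.1597 -0.0252  0.0176] turn 0.0016
1256 [ 0.6177 -0.006   0.0943] [ 0.6178 -0.0063  0.0932]
```

View pics/w5.png

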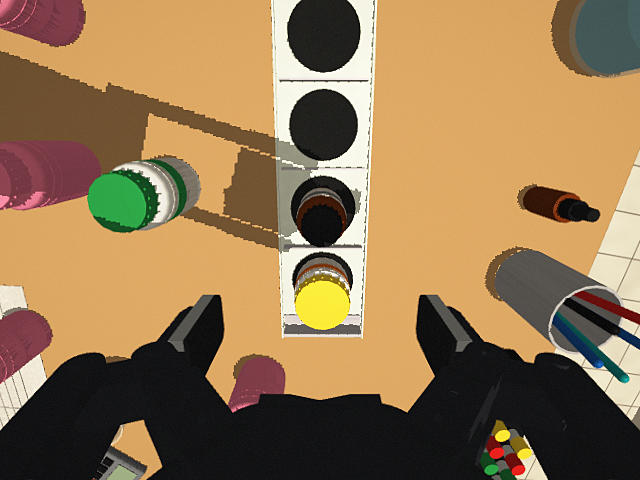

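The black-capped bottle stands upright on pad2 at (322,212) and the jar on pad1 at (322,300). Green next.

Request:
arm_command --pt "-0.026 -0.0042 0 0 -1" --pt "-0.026 -0.0042 0 0 -1" --pt "-0.026 -0.0042 0 0 -1" --pt "-0.026 -0.0042 0 0 -1" --pt "-0.026 -0.0042 0 0 -1"

```text
time: 16.73
position: [0.4828, -0.0122, 0.2157]
orientation: [-0.001, 0.996, 0.087, -0.002]
force: [-0.6, -0.5, 1.1]
gripper_width: 0.0855
```

Request:
arm_command --pt "-0.026 -0.0042 0 0 -1" --pt "-0.003 0 0 0 -1" --pt "0 0 0 0 -1" --pt "0 0 0 0 -1" --pt "0 0 0 0 -1"

```text
time: 17.15
position: [0.4569, -0.0135, 0.2179]
orientation: [-0.0, 0.996, 0.087, -0.0]
force: [0.2, 0.2, 0.4]
gripper_width: 0.0855
```

```bash
python3 go.py .4547 -.0134 .045
```

```text
t 17.15 pos [ 0.4569 -0.0135  0.2179] yaw 9.97 zax [-3.e-04  1.e-04 -1.e+00] w 0.0855 F [0.2 0.2 0.4]
tool delta [-0.0022 -0.0004  0.1729] turn 0.0016
```

Request:
arm_command --pt "-0.002 0 0.02 0 -1" --pt "0 0 0.03 0 -1" --pt "0 0 0.03 0 -1" --pt "0 0 0.025 0 -1" --pt "0 0 0.02 0 -1"

```text
time: 17.57
position: [0.4541, -0.0135, 0.0909]
orientation: [-0.0, 0.996, 0.087, -0.001]
force: [0.0, 0.1, -0.5]
gripper_width: 0.0856
```

Request:
arm_command --pt "0 0 0.02 0 -1" --pt "0 0 0.015 0 -1" --pt "0 0 0.01 0 -1" --pt "0 0 0 0 -1" --pt "0 0 0 0 -1"

```text
time: 17.98
position: [0.4546, -0.0137, 0.0479]
orientation: [-0.0, 0.996, 0.087, -0.0]
force: [-0.2, 0.6, 1.3]
gripper_width: 0.0854
```

```bash
python3 go.py .4547 -.0134 .045
```

```text
t 17.98 pos [ 0.4546 -0.0137  0.0479] yaw 9.97 zax [-9.e-04  3.e-04 -1.e+00] w 0.0854 F [-0.2  0.6  1.3]
tool delta [ 0.0002 -0.0003  0.0029] turn 0.0017
```

Request:
arm_command --grip_force 35 --pt "0 0 0.002 0 1" --pt "0 0 0 0 1" --pt "0 0 0 0 1" --pt "0 0 0 0 1" --pt "0 0 0 0 1"

```text
time: 18.4
position: [0.4553, -0.014, 0.0474]
orientation: [0.0, 0.996, 0.087, 0.001]
force: [-0.2, 0.4, 4.4]
gripper_width: 0.0591
```

Request:
arm_command --pt "0 0 0 0 1" --pt "0 0 0 0 1" --pt "0 0 0 0 1" --pt "0 0 0 0 1" --pt "0 0 0 0 1"

```text
time: 18.82
position: [0.4553, -0.0139, 0.0474]
orientation: [0.0, 0.996, 0.087, 0.001]
force: [-0.3, 0.4, 5.9]
gripper_width: 0.0586
```

```bash
python3 go.py .6037 .0746 .2
```

```text
t 18.82 pos [ 0.4553 -0.0139  0.0474] yaw 9.98 zax [ 2.2e-03 -5.0e-04 -1.0e+00] w 0.0586 F [-0.3  0.4  5.9]
tool delta [ 0.1618 -0.0614 -0.1523] turn 0.0017
```

Request:
arm_command --pt "0 0 -0.015 0 1" --pt "0 0 -0.03 0 1" --pt "0 0 -0.035 0 1" --pt "0 0 -0.03 0 1" --pt "0 0 -0.02 0 1"

```text
time: 19.23
position: [0.4551, -0.0138, 0.1789]
orientation: [0.0, 0.996, 0.087, 0.002]
force: [0.9, 0.3, -1.9]
gripper_width: 0.0589
```

Request:
arm_command --pt "0.017 -0.006 0 0 1" --pt "0.017 -0.006 0 0 1" --pt "0.017 -0.006 0 0 1" --pt "0.017 -0.006 0 0 1" --pt "0.017 -0.006 0 0 1"

```text
time: 19.65
position: [0.5326, 0.0311, 0.1753]
orientation: [-0.0, 0.996, 0.087, -0.001]
force: [-0.6, -0.9, -2.3]
gripper_width: 0.0591
```

Request:
arm_command --pt "0.017 -0.006 0 0 1" --pt "0.017 -0.006 0 0 1" --pt "0.017 -0.006 0 0 1" --pt "0.017 -0.006 0 0 1" --pt "0.01 -0.006 0 0 1"

```text
time: 20.07
position: [0.6051, 0.0742, 0.1751]
orientation: [-0.0, 0.996, 0.087, -0.0]
force: [0.2, -0.4, -1.6]
gripper_width: 0.0589
```

Request:
arm_command --pt "0 0 0 0 1" --pt "0 0 0 0 1" --pt "0 0 0 0 1" --pt "0 0 0 0 1" --pt "0 0 0 0 1"

```text
time: 20.48
position: [0.6037, 0.0731, 0.1761]
orientation: [0.0, 0.996, 0.087, -0.0]
force: [0.1, 0.8, -2.5]
gripper_width: 0.0591
```

```bash
python3 go.py .604 .0741 .0554; python3 -c "
from h import *
shot('wrist','w6.png')"
```

```text
t 20.48 pos [0.6037 0.0731 0.1761] yaw 9.94 zax [-8.e-04 -1.e-04 -1.e+00] w 0.0591 F [ 0.1  0.8 -2.5]
tool delta [ 0.0006 -0.0009  0.1207] turn 0.001
```

View pics/w6.png

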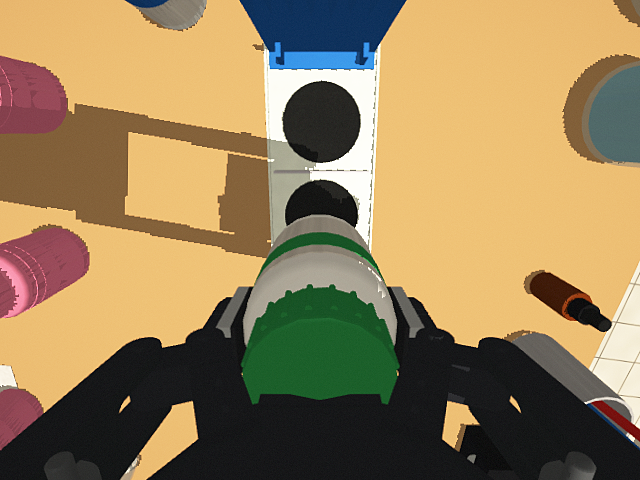

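The green-capped bottle is held upright at (320,320) over pad3, which shows at (322,205). Pad4 is free at (321,122). Lowering.

Request:
arm_command --pt "0 -0.001 0.02 0 1" --pt "0 0 0.03 0 1" --pt "0 0 0.03 0 1" --pt "0 0 0.02 0 1" --pt "0 0 0.01 0 1"

```text
time: 20.95
position: [0.6012, 0.0743, 0.0627]
orientation: [-0.0, 0.996, 0.087, -0.003]
force: [-1.4, 0.1, -3.0]
gripper_width: 0.0595
```

Request:
arm_command --pt "0 0 0.004 0 1" --pt "0 0 0 0 1" --pt "0 0 0 0 1" --pt "0 0 0 0 1" --pt "0 0 0 0 1"

```text
time: 21.37
position: [0.6058, 0.0745, 0.0643]
orientation: [0.0, 0.996, 0.087, 0.002]
force: [0.4, -0.3, -2.0]
gripper_width: 0.0588
```

```bash
python3 go.py .604 .0741 .0554
```

```text
t 21.37 pos [0.6058 0.0745 0.0643] yaw 9.97 zax [ 0.0038 -0.     -1.    ] w 0.0588 F [ 0.4 -0.3 -2. ]
tool delta [-0.0019  0.0001  0.0089] turn 0.0016
```

Request:
arm_command --pt "-0.001 0 0.003 0 1" --pt "0 0 0.003 0 1" --pt "0 0 0.002 0 1" --pt "0 0 0 0 1" --pt "0 0 0 0 1"

```text
time: 21.78
position: [0.6035, 0.0745, 0.0555]
orientation: [0.0, 0.996, 0.087, 0.0]
force: [-2.6, -0.1, 6.2]
gripper_width: 0.0588
```

```bash
python3 go.py .604 .0741 .0554
```

```text
t 21.78 pos [0.6035 0.0745 0.0555] yaw 9.98 zax [ 4.e-04 -1.e-04 -1.e+00] w 0.0588 F [-2.6 -0.1  6.2]
tool delta [0.0004 0.0004 0.0001] turn 0.0018
```

Request:
arm_command --pt "0 0 0 0 -1" --pt "0 0 0 0 -1" --pt "0 0 0 0 -1" --pt "0 0 0 0 -1" --pt "0 0 0 0 -1"

```text
time: 22.2
position: [0.6032, 0.0744, 0.0541]
orientation: [-0.0, 0.996, 0.087, -0.0]
force: [0.5, 0.6, -0.1]
gripper_width: 0.085
```

Request:
arm_command --pt "0 0 -0.01 0 -1" --pt "0 0 -0.02 0 -1" --pt "0 0 -0.03 0 -1" --pt "0 0 -0.035 0 -1" --pt "0 0 -0.035 0 -1"

```text
time: 22.62
position: [0.6026, 0.0744, 0.1857]
orientation: [-0.0, 0.996, 0.087, -0.001]
force: [1.2, -0.8, -0.1]
gripper_width: 0.0853
```

Request:
arm_command --pt "0 0 -0.025 0 -1" --pt "0 0 -0.015 0 -1" --pt "0 0 0 0 -1" --pt "0 0 0 0 -1" --pt "0 0 0 0 -1"

```text
time: 23.03
position: [0.6023, 0.0744, 0.2229]
orientation: [-0.0, 0.996, 0.087, -0.001]
force: [-0.3, 0.3, -0.2]
gripper_width: 0.0854
```

```bash
python3 go.py .4505 .2392 .22; python3 - <<'E'
from h import *
s=get_state(); im,d=shot('wrist','w7.png')
W=cloud('wrist',d,s)
b=(np.hypot(W[...,0]-.604,W[...,1]-.077)<.04)&(np.abs(W[...,2]-.116)<.004)
print(b.sum(),np.nanmean(W[b],0).round(4),((np.nanpercentile(W[b],99,0)+np.nanpercentile(W[b],1,0))/2).round(4))
E
```

```text
t 23.03 pos [0.6023 0.0744 0.2229] yaw 9.97 zax [-0.0025  0.     -1.    ] w 0.0854 F [-0.3  0.3 -0.2]
tool delta [-0.1209 -0.1886  0.0033] turn 0.0016
2782 [0.6037 0.0783 0.1164] [0.6038 0.0778 0.1159]
```

View pics/w7.png

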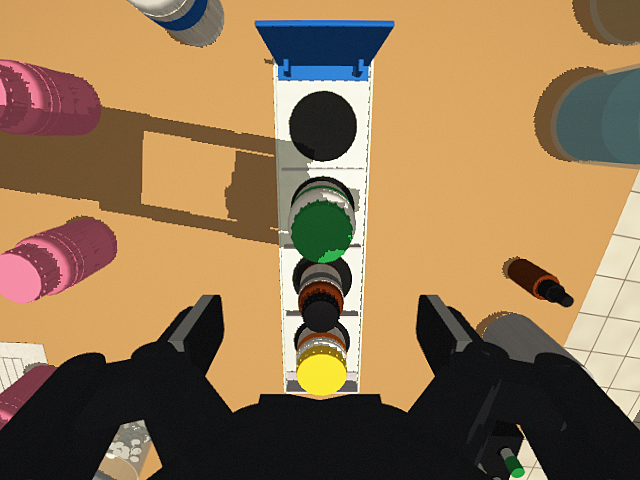

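Green is now on pad3 at (322,225), black on pad2 and yellow on pad1, all standing. Moving to the white-capped bottle.

Request:
arm_command --pt "-0.015 -0.0235 0 0 -1" --pt "-0.015 -0.0235 0 0 -1" --pt "-0.015 -0.0235 0 0 -1" --pt "-0.015 -0.0235 0 0 -1" --pt "-0.015 -0.0235 0 0 -1"

```text
time: 23.5
position: [0.5068, 0.1776, 0.2218]
orientation: [0.0, 0.996, 0.087, -0.002]
force: [-0.6, 0.4, 0.0]
gripper_width: 0.0855
```

Request:
arm_command --pt "-0.015 -0.0235 0 0 -1" --pt "-0.015 -0.0235 0 0 -1" --pt "-0.015 -0.0235 0 0 -1" --pt "0 0 0 0 -1" --pt "0 0 0 0 -1"

```text
time: 23.92
position: [0.4506, 0.2393, 0.2224]
orientation: [0.001, 0.996, 0.088, -0.002]
force: [-0.2, 0.5, -0.1]
gripper_width: 0.0855
```

```bash
python3 go.py .4505 .2392 .066
```

```text
t 23.92 pos [0.4506 0.2393 0.2224] yaw 10.13 zax [-0.0034 -0.0014 -1.    ] w 0.0855 F [-0.2  0.5 -0.1]
tool delta [ 0.0005 -0.      0.1564] turn 0.0044
```

Request:
arm_command --pt "0 0 0.02 0 -1" --pt "0 0 0.03 0 -1" --pt "0 0 0.03 0 -1" --pt "0 0 0.025 0 -1" --pt "0 0 0.015 0 -1"

```text
time: 24.33
position: [0.4505, 0.2368, 0.1]
orientation: [0.001, 0.996, 0.086, -0.003]
force: [-0.5, 1.0, 0.9]
gripper_width: 0.0853
```

Request:
arm_command --pt "0 0 0.012 0 -1" --pt "0 0 0.01 0 -1" --pt "0 0 0.008 0 -1" --pt "0 0 0 0 -1" --pt "0 0 0 0 -1"

```text
time: 24.75
position: [0.4526, 0.2384, 0.074]
orientation: [0.0, 0.996, 0.087, -0.0]
force: [-0.1, -0.2, -0.2]
gripper_width: 0.0854
```

```bash
python3 go.py .4505 .2392 .066
```

```text
t 24.75 pos [0.4526 0.2384 0.074 ] yaw 9.94 zax [-7.e-04 -3.e-04 -1.e+00] w 0.0854 F [-0.1 -0.2 -0.2]
tool delta [-0.002  -0.0011  0.008 ] turn 0.0011
```

Request:
arm_command --pt "-0.001 -0.001 0.004 0 -1" --pt "0 0 0.004 0 -1" --pt "0 0 0 0 -1" --pt "0 0 0 0 1" --pt "0 0 0 0 1"

```text
time: 25.17
position: [0.4516, 0.2397, 0.0666]
orientation: [-0.0, 0.996, 0.087, 0.0]
force: [0.3, -0.7, -0.3]
gripper_width: 0.0641
```

Request:
arm_command --pt "0 0 0 0 1" --pt "0 0 0 0 1" --pt "0 0 0 0 1" --pt "0 0 0 0 1" --pt "0 0 0 0 1"

```text
time: 25.58
position: [0.4516, 0.2398, 0.0668]
orientation: [-0.0, 0.996, 0.087, 0.0]
force: [-3.0, -0.6, 4.4]
gripper_width: 0.0533
```

Request:
arm_command --pt "0 0 0 0 1" --pt "0 0 0 0 1" --pt "0 0 0 0 1" --pt "0 0 0 0 1" --pt "0 0 0 0 1"

```text
time: 26.0
position: [0.4516, 0.2398, 0.0668]
orientation: [-0.0, 0.996, 0.087, 0.0]
force: [-2.4, -0.1, 6.0]
gripper_width: 0.053
```

```bash
python3 go.py .5892 .1586 .22
```

```text
t 26.0 pos [0.4516 0.2398 0.0668] yaw 9.97 zax [ 5.e-04  3.e-04 -1.e+00] w 0.053 F [-2.4 -0.1  6. ]
tool delta [ 0.1216  0.1037 -0.1531] turn 0.0017
```

Request:
arm_command --pt "0 0 -0.015 0 1" --pt "0 0 -0.03 0 1" --pt "0 0 -0.035 0 1" --pt "0 0 -0.035 0 1" --pt "0 0 -0.03 0 1"

```text
time: 26.42
position: [0.4513, 0.2395, 0.2127]
orientation: [-0.0, 0.996, 0.087, 0.0]
force: [1.0, -0.0, -1.3]
gripper_width: 0.0528
```

Request:
arm_command --pt "0 0 -0.01 0 1" --pt "0 0 0 0 1" --pt "0.015 0.013 0 0 1" --pt "0.015 0.013 0 0 1" --pt "0.015 0.013 0 0 1"

```text
time: 26.83
position: [0.5011, 0.2083, 0.2179]
orientation: [0.0, 0.996, 0.087, -0.003]
force: [-0.8, -0.5, -1.6]
gripper_width: 0.0532
```

Request:
arm_command --pt "0.015 0.013 0 0 1" --pt "0.015 0.013 0 0 1" --pt "0.015 0.013 0 0 1" --pt "0.015 0.013 0 0 1" --pt "0.015 0.012 0 0 1"

```text
time: 27.25
position: [0.5863, 0.1579, 0.217]
orientation: [0.0, 0.996, 0.087, -0.003]
force: [-0.6, 0.7, -1.6]
gripper_width: 0.0527
```

Request:
arm_command --pt "0 0 0 0 1" --pt "0 0 0 0 1" --pt "0 0 0 0 1" --pt "0 0 0 0 1" --pt "0 0 0 0 1"

```text
time: 27.67
position: [0.5863, 0.1595, 0.2205]
orientation: [-0.0, 0.996, 0.087, -0.001]
force: [-0.3, 0.5, -1.2]
gripper_width: 0.0532
```

```bash
python3 go.py .5895 .1592 .0748; python3 -c "
from h import *
shot('wrist','w8.png')"
```

```text
t 27.67 pos [0.5863 0.1595 0.2205] yaw 10.03 zax [-1.5e-03 -1.0e-04 -1.0e+00] w 0.0532 F [-0.3  0.5 -1.2]
tool delta [0.0033 0.0009 0.1457] turn 0.0026
```

View pics/w8.png

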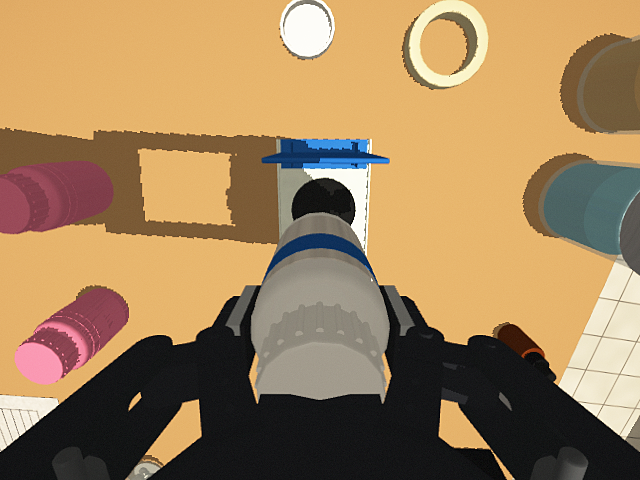

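White bottle held upright at (320,300) over pad4 at (323,205), with the panel at (325,155). At release height the gripper body (z≈0.148) stays above the panel top (0.126). Lowering.

Request:
arm_command --pt "0.002 0.001 0.02 0 1" --pt "0 0 0.03 0 1" --pt "0 0 0.03 0 1" --pt "0 0 0.025 0 1" --pt "0 0 0.015 0 1"

```text
time: 28.13
position: [0.5869, 0.1585, 0.098]
orientation: [0.0, 0.996, 0.087, -0.002]
force: [-1.0, -0.7, -1.6]
gripper_width: 0.053
```

Request:
arm_command --pt "0 0 0.01 0 1" --pt "0 0 0.005 0 1" --pt "0 0 0 0 1" --pt "0 0 0 0 1" --pt "0 0 0 0 1"

```text
time: 28.55
position: [0.5909, 0.1586, 0.0881]
orientation: [-0.0, 0.996, 0.087, 0.002]
force: [0.4, 0.4, -0.7]
gripper_width: 0.053
```

```bash
python3 go.py .5895 .1592 .0748
```

```text
t 28.55 pos [0.5909 0.1586 0.0881] yaw 9.98 zax [ 3.4e-03  4.0e-04 -1.0e+00] w 0.053 F [ 0.4  0.4 -0.7]
tool delta [-0.0013 -0.0009  0.0133] turn 0.0017
```

Request:
arm_command --pt "-0.001 -0.001 0.004 0 1" --pt "0 0 0.004 0 1" --pt "0 0 0.003 0 1" --pt "0 0 0.002 0 1" --pt "0 0 0 0 1"

```text
time: 28.97
position: [0.5885, 0.1591, 0.0748]
orientation: [0.0, 0.996, 0.087, -0.0]
force: [-3.0, -0.5, 7.3]
gripper_width: 0.0529
```

```bash
python3 go.py .5895 .1592 .0748
```

```text
t 28.97 pos [0.5885 0.1591 0.0748] yaw 9.98 zax [-1.e-04 -1.e-04 -1.e+00] w 0.0529 F [-3.  -0.5  7.3]
tool delta [0.001  0.0001 0.    ] turn 0.0017
```

Seated at 7.3 N. I'll release, rise, then move back clear so the top camera sees the tray.

Request:
arm_command --pt "0 0 0 0 -1" --pt "0 0 0 0 -1" --pt "0 0 0 0 -1" --pt "0 0 0 0 -1" --pt "0 0 0 0 -1"

```text
time: 29.38
position: [0.5883, 0.1591, 0.073]
orientation: [0.0, 0.996, 0.087, -0.0]
force: [0.2, 0.1, 0.9]
gripper_width: 0.0854
```

Request:
arm_command --pt "0 0 -0.01 0 -1" --pt "0 0 -0.02 0 -1" --pt "0 0 -0.03 0 -1" --pt "0 0 -0.035 0 -1" --pt "0 0 -0.035 0 -1"

```text
time: 29.8
position: [0.5877, 0.159, 0.2046]
orientation: [0.0, 0.996, 0.087, -0.001]
force: [-0.1, 0.8, 0.0]
gripper_width: 0.085
```

Request:
arm_command --pt "0 0 -0.03 0 -1" --pt "0 0 -0.02 0 -1" --pt "-0.025 0 0 0 -1" --pt "-0.03 0 0 0 -1" --pt "-0.03 0 0 0 -1"

```text
time: 30.22
position: [0.5043, 0.1442, 0.2546]
orientation: [-0.0, 0.996, 0.087, 0.001]
force: [-0.3, 0.9, 0.0]
gripper_width: 0.0855
```

Request:
arm_command --pt "-0.03 -0.02 0 0 -1" --pt "-0.03 -0.025 0 0 -1" --pt "-0.02 -0.03 0 0 -1" --pt "-0.01 -0.03 0 0 -1" --pt "0 -0.03 0 0 -1"

```text
time: 30.63
position: [0.3902, 0.2624, 0.2543]
orientation: [-0.0, 0.996, 0.087, 0.0]
force: [0.6, -0.3, -0.5]
gripper_width: 0.0852
```

Request:
arm_command --pt "-0.01 -0.03 0 0 -1" --pt "-0.01 -0.03 0 0 -1" --pt "0 0 0 0 -1" --pt "0 0 0 0 -1" --pt "0 0 0 0 -1"

```text
time: 31.05
position: [0.3627, 0.3172, 0.2537]
orientation: [0.0, 0.996, 0.087, 0.0]
force: [-0.3, -0.0, -0.2]
gripper_width: 0.0853
```

```bash
python3 - <<'E'
from h import *
im,d=shot('top','t9.png');W=cloud('top',d);shot('side','s9.png')
for n,p,h in [('white',(.5892,.1586),.132),('green',(.6037,.0746),.108),('black',(.6182,-.0088),.086),('yellow',(.6328,-.0919),.062)]:
    b=(np.hypot(W[...,0]-p[0],W[...,1]-p[1])<.045)&(np.abs(W[...,2]-.008-h)<.004)
    m=((np.nanpercentile(W[b],99,0)+np.nanpercentile(W[b],1,0))/2)
    print(n,b.sum(),m.round(4),'off mm',((m[:2]-p)*1000).round(1),np.nanmedian(W[b][:,2]).round(4))
w=W[260:315,455:510].reshape(-1,3);w=w[w[:,2]>.06];print('cup',len(w),np.nanmin(w,0).round(3),np.nanmax(w,0).round(3))
E
```

```text
white 578 [0.5873 0.1596 0.1397] off mm [-1.9  1. ] 0.1399
green 853 [0.6018 0.0755 0.1157] off mm [-1.9  0.9] 0.116
black 405 [ 0.6154 -0.0089  0.0934] off mm [-2.8 -0.1] 0.0939
yellow 942 [ 0.6314 -0.0918  0.0698] off mm [-1.4  0.1] 0.0702
cup 564 [ 0.369 -0.317  0.06 ] [ 0.437 -0.248  0.077]
```

View pics/t9.png

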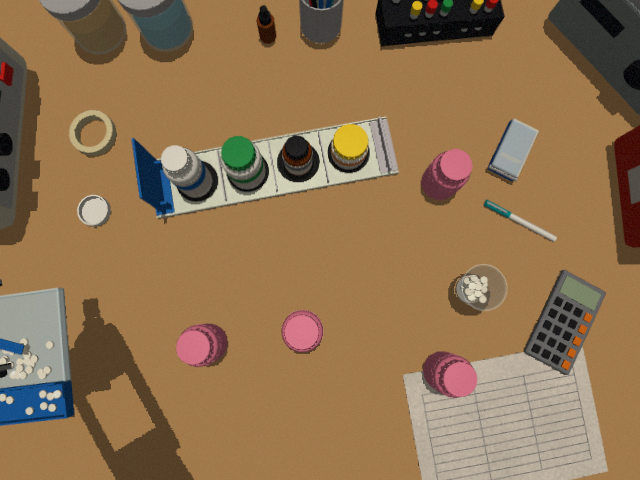

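View pics/s9.png

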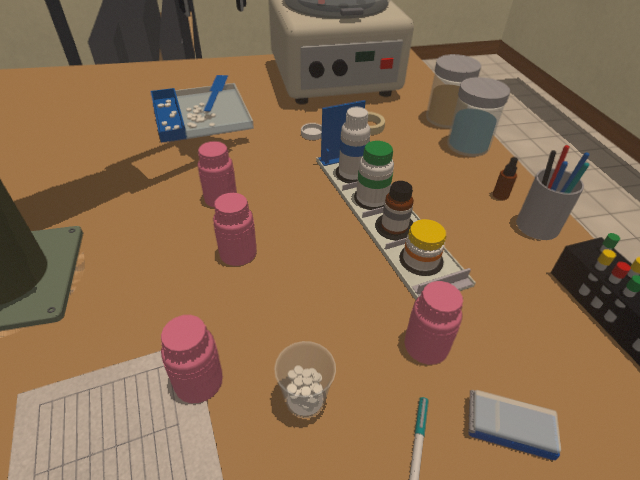

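The top view shows white (185,170), green (243,162), black (298,155) and yellow (350,147) upright on pads 4 to 1, stepping down from the panel. They are within 3 mm of centre, the cup is unmoved at (481,288), and the arm is clear.

```bash
python3 -c "
from rig import *
print(finish_job())"
```

```text
the job is handed in; nothing more can be done
None
```

All four bottles are back on the tray in height order, and I handed the job in at about 31 s of the 115 s allowed. Going away from the blue panel, they stand white cap on pad4, green on pad3, black on pad2 and yellow jar on pad1. I placed them shortest first.

- **Final positions:** the last top and side pictures show each bottle upright, 1.4 to 2.8 mm from its pad's centre against the 15 mm limit. The cap heights match bottles resting on the pads.
- **Cup and arm:** the cup reads within about 1 mm of its starting position, and the gripper was clear of everything.
- **Camera disagreement:** the top and wrist cameras differed by about 3 mm in y throughout. It was the same for bottles and pads, so it cancelled out in the placing.
- **Failed checks:** none failed. The hand-in reports no verdict, so I can't confirm how it was judged.

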